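Hold a contact probe square on the test spot of an instrument

TASK

Take the orange contact probe out of its grey stand and, using the probe and not the gripper, push the blue dust shutter on the beige station's sloped face fully open. Then set the probe's sprung brass tip on the centre of the yellow spot that this uncovers, square to the sloped face, pressing gently so that the tip goes about half-way in, and finish while still holding it there. Touch the station with nothing but the probe, and leave everything else on the bench alone.

Things in the scene. Friction and masses are not known exactly. Their poses are not given: they have to be found in the camera images.
- probe: Loose orange probe, about 135 g, upright in the stand. z runs from tip to handle; origin at the tip's outer end when fully out. Along z: brass foot 10 mm diameter (0-4 mm), rod 7 mm, steel sleeve 13 mm diameter (16-56 mm), black flange 34 mm diameter (50-56 mm), flat-sided orange handle (56-130 mm), 26 mm along x by 22 mm along y. Grip across the 22 mm near z = 100 mm.
- tip_end (a point): Centre of the outer end of the probe's brass tip; moves with the tip.
- plunger (a joint): How far the sprung tip is pushed into the probe, m: 0 fully out, 0.012 fully in (hard stop). Spring 450 N/m: about 3 N at half-way, 5.6 N fully in.
- stand: Grey block 72 x 72 x 70 mm high, fixed, with a vertical through hole 18 mm in diameter at its middle; the probe's flange rests on its top, with the tip 20 mm above the bench. Origin at the centre of the underside. It and the vial rack may have changed sides.
- station: Beige instrument, fixed, 180 mm deep (x), 200 mm wide (y). Its top is a face sloped 0.35 rad (20 degrees) down towards the robot, about 70 mm high in front, 130 mm at the back. Origin at the centre of the underside.
- spot: Rigid yellow disc, 24 mm diameter, black dot at its centre, in the middle of the sloped face, 101.5 mm above the station's origin, surface 1.5 mm proud of the face; under the shutter at the start. Origin at the centre of its surface; z is the face's outward normal, x runs up the slope, y level along the face.
- shutter (a joint): Travel of the blue shutter along the spot's +y axis, m: about 0 to 0.008 (closed, over the spot) at the start, 0.050 at its end stop (fully open). Stays where it is left; needs about 1.5 to 2.5 N to move.
- shutter_tab (a point): Middle of the -y side of the blue shutter's tab, 10 mm over the spot's surface: push here towards the spot's +y. Heights over the spot's surface: plate (56 mm in x, 40 mm in y) 1 to 4 mm; tab (44 mm in x, 5 mm in y) along the plate's -y edge, up to 16.5 mm. The face on the -y side of the tab is bare for about 75 mm.
- vial_rack: Bystander, loose: white rack 80 x 100 x 35 mm with amber vials standing in it, 66 mm high overall. Leave it alone.
- solvent: Bystander, loose: amber bottle, 68 mm diameter, 150 mm tall. Leave it alone.
- beaker: Bystander, loose: glass beaker, 66 mm diameter, 85 mm tall. Leave it alone.
- ferrule_jar: Bystander, loose: small clear jar with red lid, 52 mm diameter, 50 mm tall. Leave it alone.
- screwdriver: Bystander, loose: screwdriver 170 mm long, lying. Leave it alone.
- septa_box: Bystander, loose: cardboard box 70 x 100 x 35 mm with a paper band. Leave it alone.
There are look-alikes about, which are no part of the job. Of the things like the probe, leave any that is green; of the rest the larger one is meant.

How it is judged (in metres and radians):
On the way, in this order (a step that is already met when the one before it is completed fails the run):
1. the gripper holds the probe, drawn up clear of its stand, with the shutter still closed (contact force between probe and the fingers above 1 N and z of tip_end in the frame of stand above 0.07 m and value of joint shutter below 0.015 m), for 0.1 s.
2. the shutter has been pushed open by the probe in the gripper (value of joint shutter above 0.042 m and contact force between probe and the fingers above 1 N), for 0.1 s.
At the end, for the whole second after the job is handed in: The program finishes holding: the probe is gripped and still, its tip within 8 mm of the yellow spot's centre, within 10 degrees of square to the sloped face, pressing with 0.8 to 5.5 N with the sprung tip 2.5 to 10 mm in; the shutter is open by more than 42 of its 50 mm (all of step 2 and contact force between probe and spot between 0.8 and 5.5 N and value of joint plunger between 0.0025 and 0.01 m and distance between tip_end and spot below 0.008 m and angle between the z axis of probe and the z axis of spot, either way round below 0.175 rad and angle between probe's own z axis and vertical below 1 rad and linear speed of probe below 0.02 m/s and contact force between probe and stand below 0.1 N); the arm keeps its last pose, push and grip.
It fails at once if the spot is pressed hard (over 12 N) (contact force between probe and spot above 12 N).
It fails at once if the gripper or arm touches the station or its shutter (contact force between any of the arm, the fingers and station above 0.5 N).
It fails at once if a bystander is disturbed (moved over 20 mm) (distance of any of vial_rack, solvent, beaker, ferrule_jar, screwdriver, septa_box from where it was at the start of the episode above 0.02 m).
It also fails if it takes over 48 s, if anything falls off the work surface, if the arm or the gripper's body presses on something with over 40 N, if the wrist force passes 120 N, or if a joint passes its speed limit or range.

ROBOT

A 6-joint arm with a two-finger parallel gripper is mounted at the origin on the work surface. World frame = base frame: x ahead of the robot, y to its left, z up, the work surface at z = 0. Lengths are in m, angles in degrees, forces in N, time in s.
With the tool pointing down it reaches from about 0.375 to 0.9 m from the base axis. Payload 3.1 kg.
Tool frame: the origin (TCP) lies at the very end of the fingers, on their centre line; the grasp point (between the pads) lies 19 mm behind it; z points along the fingers, y is the line along which they close (so a half turn about z gives the same grasp; the last joint's range is limited). The gripper opens to 87 mm and grips with 3 to 60 N. Pads are 19 mm wide; open, the fingers measure 117 mm over their backs; the gripper's body (75 mm by 190 mm) begins 51 mm behind the grasp point.
Start: joints at [-77.607, 30.224, 82.088, -0, 67.689, -10.227], TCP at [0.24, -0.577, 0.223] pointing down, gripper open.
Joint ranges: [-176.69, 176.69], [-43.24, 126.21], [12.49, 139.97], [-82, 262], [0, 151.66], [-163.58, 163.58]. Speed limits (degrees/s): [159.86, 159.86, 180, 180, 180, 180].

INTERFACE

Orientations are given as [roll, pitch, yaw] about the fixed x, y, z axes, in that order (R = Rz(yaw) Ry(pitch) Rx(roll)).
In Python, from station import get_state, get_image, finish_job gives the robot as it stands.
- The arm moves only by the tool play_rows, never from a script. Its argument "targets" is a list of rows, each a list of 3 entries, a list of its own where there are three numbers: the shift along the tool's x, y, z normalised to -1 to 1, where 1 is 0.25 m, then the turn, a rotation vector about the tool's x, y, z normalised to -1 to 1, where 1 is 30 degrees, then the finger opening in mm, from 0 to 87. A call has 1 to 12 rows; each row is the pose to reach, as a shift and turn from the pose commanded when the call began, along the tool's axes at that moment; what a row does not reach only later rows make up. A row lasts 1/12 s, in which the tool goes at most 41.7 mm and 7.16 degrees, less where a joint would pass 70% of its speed; a pose out of reach is approached as far as the arm can. A call with a number of a shift or a turn outside -1 to 1 is refused whole. A call with a gripper value outside its range is refused whole. The fingers move at their own pace and stop on an object; "squeeze" is the grip in N (left out, the last holds). Time passes only in rows, so rows that repeat a pose let the fingers close. It gives the time, the measured TCP pose, the force, the opening and the grip force at its end, in the units of the state.
- get_state(): the state, without advancing time (a new reading comes with each control period).
- get_image(name): name is "side" or "top" or "wrist"; returns a dict with "img" (420x560x3 uint8, blue, green, red), "z_map" (420x560 float32, m along the optical axis (not along the pixel's ray), 0 where there is no reading), "mtx" (3x3 intrinsics, pixels), "eye" and "rotation" of the camera in the world. Camera axes: x right, y up, looking along -z (the intrinsics and any distortion apply to the point x, -y, -z); pixel columns grow to the right and rows downward; lengths in m; the calibration is good to about 2 mm. A picture is of the moment at which its call begins.
- finish_job(): hands the job in; it is judged then, once.
The state is a dict: "t": time; "joints": joint angles; "joint_velocities": joint speeds; "tau": joint torques, N m; "position": TCP position; "eef_rot": TCP orientation; "wrist_force": force on the tool from outside, world axes, zero at the start; "wrist_torque": the same for the moment, N m; "gripper_width": finger opening in m; "finger_force": force on a finger pad.
Only numpy, scipy, OpenCV 4.12 (cv2) and the standard library are available. Lean on these libraries where they do the work, as an engineer would, in place of code of your own. Each camera call takes 0.05 s, during which the arm holds its last target. There are 200 camera calls.

## Working session

There is one attempt and no reset: what is moved stays moved. The work goes in short steps, Python scripts to look and compute and a tool call to move; the robot and the scene stay as the last step left them, time stands still between calls to the robot, and variables do not carry over. Pictures are saved under pics/ and viewed, at most 10 in all, crops included, and the job is handed in when it is done.

Besides the shell and the picture viewer there is one more tool, called after "Request:" as name(argument=value, ...), one argument or row to a line, values as JSON. play_rows: Moves the arm, as the interface text tells. Scaled input: -1 to 1 covers 0.25 m each way for a shift and 30 degrees each way for a turn. Its arguments: {"type":"object","properties":{"targets":{"type":"array","items":{"type":"array"}},"squeeze":{"type":"number"}},"required":["targets"]}

```bash
mkdir -p pics
cat > h.py <<'E'
import numpy as np, cv2, pickle
from scipy.spatial.transform import Rotation as Rn
from station import get_state, get_image, finish_job
def grab(name,tag):
    d=get_image(name); cv2.imwrite(f'pics/{tag}.png',d['img']); pickle.dump(d,open(f'pics/{tag}.pkl','wb')); return d
def load(tag): return pickle.load(open(f'pics/{tag}.pkl','rb'))
def rot(d):
    r=np.array(d['rotation'],float)
    return r if r.shape==(3,3) else Rn.from_euler('xyz',r,degrees=True).as_matrix()
def cloud(d):
    z=d['z_map']; K=np.array(d['mtx']); v,u=np.mgrid[:z.shape[0],:z.shape[1]]
    p=np.stack([(u-K[0,2])/K[0,0]*z,-(v-K[1,2])/K[1,1]*z,-z],-1)
    return p@rot(d).T+np.array(d['eye'])
def proj(d,P):
    c=(np.atleast_2d(P)-np.array(d['eye']))@rot(d); K=np.array(d['mtx'])
    return np.c_[K[0,2]+K[0,0]*c[:,0]/-c[:,2],K[1,2]-K[1,1]*c[:,1]/-c[:,2]]
E
python3 - <<'E'
from h import *
for n in ('top','side'):
    d=grab(n,n+'0'); print(n,[k for k in d],np.round(d['mtx'],1).tolist(),d['eye'],np.round(d['rotation'],3).tolist())
print(get_state())
E
```

```text
top ['img', 'z_map', 'mtx', 'eye', 'rotation'] [[420.0, 0.0, 279.8], [0.0, 420.0, 204.7], [0.0, 0.0, 1.0]] [0.38220585 0.0218987  1.14150498] [9.496, -0.684, -88.841]
side ['img', 'z_map', 'mtx', 'eye', 'rotation'] [[540.8, 0.0, 286.3], [0.0, 540.8, 215.6], [0.0, 0.0, 1.0]] [ 0.29156896 -0.9606138   1.03367697] [47.036, -0.999, -14.622]
{'t': 0.1, 'joints': array([-7.76059483e+01,  3.02742670e+01,  8.21492390e+01, -1.30278634e-04,
        6.76899821e+01, -1.02270637e+01]), 'joint_velocities': array([-0.08152053, -0.07267141, -0.10982923,  0.03339347,  0.06324544,
       -0.05572015]), 'tau': array([-5.09291967e-04, -4.40985990e+01, -1.77150911e+01,  6.35419716e-02,
        5.34171530e-02, -5.64741504e-05]), 'position': array([ 0.24028123, -0.57624634,  0.22166169]), 'eef_rot': array([-1.79888294e+02, -2.00312359e-02,  2.26211455e+01]), 'wrist_force': array([-0.11814037,  0.5027512 , -0.70139733]), 'wrist_torque': array([ 0.01610871, -0.01770946, -0.04645242]), 'finger_force': 0.0, 'gripper_width': 0.08696536839260746}
```

View pics/top0.png

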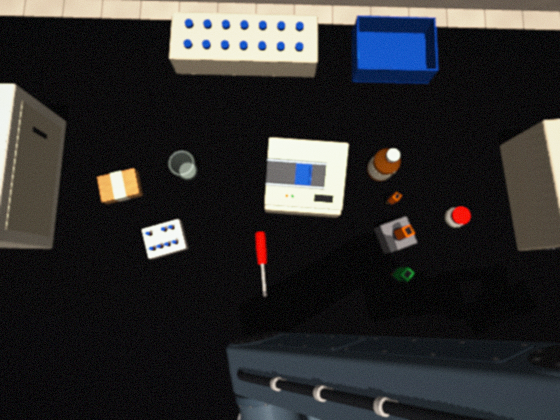

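View pics/side0.png

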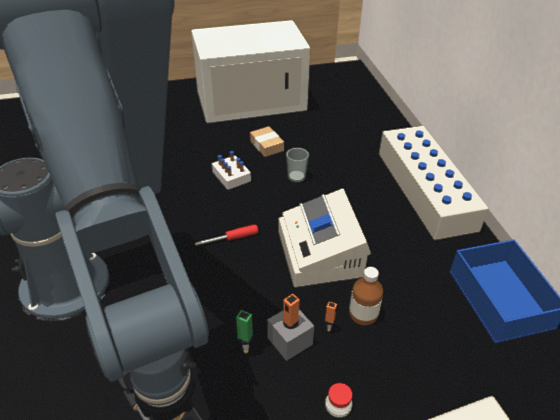

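The top view shows the orange probe standing in the stand near (403,233), with the small orange look-alike at (395,198) and the green one at (403,273). The station is near (307,176), its blue shutter at (303,174). The side view agrees, with the probe at (291,310) and the station at (322,235). Next I'll measure these from enlarged crops and depth.

Run:
```python
from h import *
d=load('top0'); c=cloud(d); im=d['img']
a=cv2.resize(im[130:225,255:360],None,fx=5,fy=5,interpolation=cv2.INTER_CUBIC)
b=cv2.resize(im[180:285,365:420],None,fx=5,fy=5,interpolation=cv2.INTER_CUBIC)
H=max(a.shape[0],b.shape[0]); f=lambda q:cv2.copyMakeBorder(q,0,H-q.shape[0],0,0,cv2.BORDER_CONSTANT)
cv2.imwrite('pics/crop0.png',np.hstack([f(a),f(b)]))
hsv=cv2.cvtColor(im,cv2.COLOR_BGR2HSV)
# station
reg=np.zeros(im.shape[:2],bool); reg[130:225,255:360]=1
m=reg&(c[...,2]>0.03)
print('station bbox',c[m].min(0),c[m].max(0), cv2.minAreaRect((c[m][:,:2]*1000).astype(np.float32)))
beige=m&(hsv[...,1]<70)&(hsv[...,2]>150)
P=c[beige];P=P[P[:,2]>.06]
for _ in range(4):
    q=P.mean(0);n=np.linalg.svd(P-q,full_matrices=0)[2][2];n*=np.sign(n[2]);r=(P-q)@n;P=P[abs(r)<.004]
print('plane',q,n,np.degrees(np.arccos(n[2])),'downslope dir yaw',np.degrees(np.arctan2(-n[1],-n[0])),len(P))
bl=m&(hsv[...,0]>105)&(hsv[...,0]<130)&(hsv[...,1]>150)
v,u=np.where(bl);h=(c[bl]-q)@n
print('blue px',u.min(),u.max(),v.min(),v.max(),'h',np.percentile(h,[5,25,50,75,95]))
for lo,hi in((-.002,.008),(.010,.03)):
    k=(h>lo)&(h<hi); print('blue',lo,c[bl][k].mean(0),c[bl][k].min(0),c[bl][k].max(0),k.sum())
reg[:]=0;reg[180:285,365:420]=1
m=reg&(hsv[...,0]<15)&(hsv[...,1]>150)&(hsv[...,2]>90)
n_,lab,st,_=cv2.connectedComponentsWithStats(m.astype(np.uint8))
for i in range(1,n_):
    if st[i,4]<15: continue
    Q=c[lab==i]; print(st[i],'z95',np.percentile(Q[:,2],[5,50,95])); T=Q[Q[:,2]>np.percentile(Q[:,2],90)-.006]; print(T.mean(0),cv2.minAreaRect((T[:,:2]*1000).astype(np.float32)))
gy=reg&(c[...,2]>.06)&(c[...,2]<.08)&(hsv[...,1]<60); Q=c[gy];print('stand',Q.mean(0),cv2.minAreaRect((Q[:,:2]*1000).astype(np.float32)))
```

```text
station bbox [ 0.38220585 -0.15356632  0.03053179] [0.73709234 0.05401411 1.14150498] ((556.9422607421875, -46.13081359863281), (200.1265869140625, 355.9286193847656), 87.09046173095703)
plane [ 0.65231185 -0.11903342  0.10727766] [-0.6472264  -0.07219889  0.75887108] 40.63522453633915 downslope dir yaw 6.365099019673041 85
blue px 295 311 164 184 h [-0.0051633  -0.00023175  0.0049463   0.00962608  0.01786387]
blue -0.002 [ 0.63748229 -0.04244801  0.10616461] [ 0.61471965 -0.06449087  0.0925268 ] [ 0.65725848 -0.02417754  0.12240619] 157
blue 0.01 [ 0.62208316 -0.05190259  0.10724759] [ 0.6113805  -0.06301075  0.0949201 ] [ 0.64906343 -0.02666181  0.12652252] 73
[389 192  13  12  89] z95 [-0.00033138  0.08348321  0.09584078]
[ 0.58654102 -0.28286908  0.09273116] ((587.1376953125, -283.7363586425781), (15.50817584991455, 19.0126953125), 53.976470947265625)
[395 224  20  16 164] z95 [-0.0005499   0.14005324  0.15330057]
[ 0.49093816 -0.28621011  0.16392575] ((433.8434143066406, -142.4881134033203), (24.98567771911621, 343.7056579589844), 21.596473693847656)
stand [ 0.49078977 -0.28528451  0.07000914] ((493.0311279296875, -291.1210021972656), (71.96127319335938, 73.97261047363281), 21.19584846496582)
```

View pics/crop0.png

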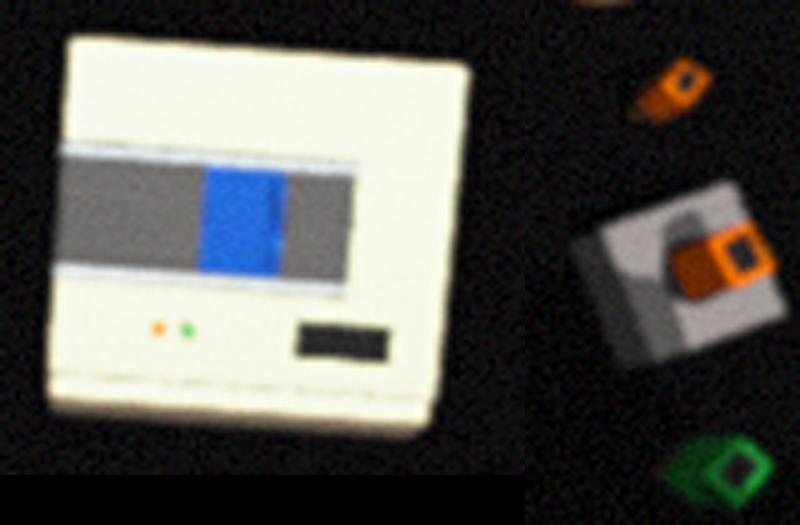

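The crop shows the shutter's blue plate at x 200–285 and its tab on the right (-y) edge at 275. The slot to the right of it is bare. The probe's handle top has corners (708,240), (755,222), (777,272) and (727,290), with the short side along the direction of the tool's y.

```bash
cat >> h.py <<'E'
def face_frame(x,y,yaw):
    Rz=Rn.from_euler('z',yaw).as_matrix(); R=Rz@Rn.from_euler('y',-0.35).as_matrix()
    return np.array([x,y,.1015]),R   # spot origin, columns x(up slope),y,z(normal)
E
python3 - <<'E'
from h import *
from scipy.optimize import least_squares
d=load('top0'); c=cloud(d)
px=lambda X,Y,ox,oy:np.array([(X+.5)/5-.5+ox,(Y+.5)/5-.5+oy])
obs=np.array([px(70,35,255,130),px(470,67,255,130),px(50,377,255,130),px(435,408,255,130)])
t=np.tan(.35);zc=.0999
M=np.array([[.09,.1,zc+.09*t],[.09,-.1,zc+.09*t],[-.09,.1,zc-.09*t],[-.09,-.1,zc-.09*t]])
def W(p): return M@Rn.from_euler('z',p[2]).as_matrix().T+[p[0],p[1],0]
r=least_squares(lambda p:(proj(d,W(p))-obs).ravel(),[.65,-.05,0])
print('station',r.x,np.degrees(r.x[2]),r.fun.round(1))
S,R=face_frame(*r.x)
# depth check in face frame
reg=np.zeros(c.shape[:2],bool);reg[145:200,272:338]=1
L=(c-S)@R; k=reg&(d['z_map']>.1)&(abs(L[...,2])<.03)
hsv=cv2.cvtColor(d['img'],cv2.COLOR_BGR2HSV); bl=(hsv[...,0]>105)&(hsv[...,0]<130)&(hsv[...,1]>150)
print('face h',np.median(L[k&~bl][:,2]),np.std(L[k&~bl][:,2]),'blue h',np.median(L[k&bl][:,2]))
for X,Y in((200,220),(285,222),(277,222)):  # plate +y edge, -y edge(tab), tab top left
    u=px(X,Y,255,130);K=np.array(d['mtx']);ray=rot(d)@np.array([(u[0]-K[0,2])/K[0,0],-(u[1]-K[1,2])/K[1,1],-1])
    e=np.array(d['eye']);
    for h in (.004,.0165):
        s=((S-e)@R[:,2]+h)/(ray@R[:,2]); print(X,h,((e+s*ray-S)@R).round(4))
# stand & probe via corners
def on(u,z):
    K=np.array(d['mtx']);ray=rot(d)@np.array([(u[0]-K[0,2])/K[0,0],-(u[1]-K[1,2])/K[1,1],-1]);e=np.array(d['eye']);return (e+ray*(z-e[2])/ray[2])[:2]
st=[on(px(X-525,Y,365,180),.07) for X,Y in((602,228),(738,182),(787,312),(655,362))]
pt=[on(px(X-525,Y,365,180),.150) for X,Y in((708,242),(755,222),(777,272),(727,290))]
for n,q in(('stand',st),('probe',pt)):
    q=np.array(q);e=np.roll(q,-1,0)-q;print(n,q.mean(0).round(4),np.linalg.norm(e,axis=1).round(4),np.degrees(np.arctan2(e[:,1],e[:,0])).round(1))
K=np.array(d['mtx'])
print('bottle',on((392,155),.15),'green',on(px(740-525,468,365,180),.12),'jar',on((460,216),.05), 'beaker',on((182,160),.085))
for u,v in((740-525,468),):
    uu=px(u,v,365,180).astype(int);print('green top z',c[uu[1]-2:uu[1]+3,uu[0]-2:uu[0]+3,2].round(3).max())
s=get_state();TR=Rn.from_euler('xyz',s['eef_rot'],degrees=True).as_matrix();print(((np.r_[np.mean(st,axis=0),.25]-s['position'])@TR).round(4),TR.round(3).tolist())
E
```

```text
station [ 0.63587666 -0.0515894  -0.05407465] -3.0982493842589296 [ 0.6 -3.   0.3 -3.4 -0.5  3.4 -0.4  3. ]
face h -0.001042180923840705 0.0022322139647596756 blue h 0.004150211990759191
200 0.004 [0.0004 0.0288 0.004 ]
200 0.0165 [0.0017 0.0291 0.0165]
285 0.004 [ 0.0026 -0.0142  0.004 ]
285 0.0165 [ 0.0039 -0.0134  0.0165]
277 0.004 [ 0.0023 -0.0102  0.004 ]
277 0.0165 [ 0.0036 -0.0094  0.0165]
stand [ 0.4929 -0.2938] [0.0754 0.0706 0.0735 0.0728] [ -70.3 -160.8  111.5   20.7]
probe [ 0.4919 -0.2925] [0.0249 0.0256 0.0257 0.0242] [ -66.1 -157.7  110.6   20.3]
bottle [ 0.67775669 -0.25889298] green [ 0.39279683 -0.29802441] jar [ 0.54531475 -0.46308377] beaker [0.67080144 0.26846364]
green top z 1.142
[ 0.3418 -0.1636 -0.0279] [[0.923, 0.385, -0.0], [0.385, -0.923, 0.002], [0.0, -0.002, -1.0]]
```

Request:
play_rows(
  targets=[
    [[0.3, -0.2, 0], [0, 0, 0], 87],
    [[0.6, -0.4, 0], [0, 0, 0], 87],
    [[0.8, -0.54, 0], [0, 0, 0], 87],
    [[0.92, -0.64, 0], [0, 0, 0], 87],
    [[0.968, -0.66, 0], [0, 0, 0], 87],
    [[0.968, -0.66, 0], [0, 0, 0], 87],
    [[0.968, -0.66, 0], [0, 0, 0], 87],
    [[0.968, -0.66, 0], [0, 0, 0], 87],
  ],
)

```text
t: 0.77
position: [0.4023, -0.3242, 0.2221]
eef_rot: [-179.7, -0.1, 23.0]
wrist_force: [-0.4, -0.1, -0.7]
gripper_width: 0.0869
finger_force: 0.0
```

Request:
play_rows(
  targets=[
    [[0.15, 0, 0], [0, 0, 0], 87],
    [[0.3, 0, 0], [0, 0, 0], 87],
    [[0.4, 0, 0], [0, 0, 0], 87],
    [[0.4, 0, 0], [0, 0, 0], 87],
    [[0.4, 0, 0], [0, 0, 0], 87],
    [[0.4, 0, 0], [0, 0, 0], 87],
    [[0.4, 0, 0], [0, 0, 0], 87],
  ],
)

```text
t: 1.35
position: [0.4913, -0.2935, 0.2222]
eef_rot: [-179.9, 0.1, 22.6]
wrist_force: [0.2, 0.0, 0.2]
gripper_width: 0.0871
finger_force: 0.0
```

Run:
```python
from h import *
d=grab('wrist','w1'); s=get_state(); print(s['position'],s['eef_rot'],d['eye'],d['rotation'],np.round(d['mtx'],1).tolist())
for P in((.492,-.293,.15),(.492,-.293,.07)): print(proj(d,P))
```

```text
[ 0.49134746 -0.29358831  0.22234268] [-1.79951680e+02  4.24176235e-02  2.25282024e+01] [ 0.55655866 -0.26729487  0.38381618] [-1.51161450e+01  4.62128090e-02 -6.74492041e+01] [[354.6, 0.0, 275.0], [0.0, 354.6, 205.5], [0.0, 0.0, 1.0]]
[[273.75313972 214.40319731]]
[[274.11474294 189.2298192 ]]
```

View pics/w1.png

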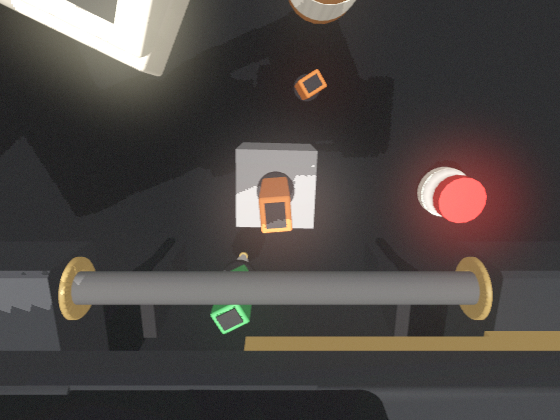

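The wrist view shows the probe's handle top centred at (275,215), against a predicted (274,214), with its sides parallel to the pads. The green look-alike at (230,318) is well clear. I'll descend and grip.

Request:
play_rows(
  targets=[
    [[0, 0, 0.12], [0, 0, 0], 87],
    [[0, 0, 0.24], [0, 0, 0], 87],
    [[0, 0, 0.36], [0, 0, 0], 87],
    [[0, 0, 0.45], [0, 0, 0], 87],
    [[0, 0, 0.485], [0, 0, 0], 87],
    [[0, 0, 0.485], [0, 0, 0], 87],
    [[0, 0, 0.485], [0, 0, 0], 50],
    [[0, 0, 0.485], [0, 0, 0], 30],
    [[0, 0, 0.485], [0, 0, 0], 10],
    [[0, 0, 0.485], [0, 0, 0], 10],
    [[0, 0, 0.485], [0, 0, 0], 10],
    [[0, 0, 0.485], [0, 0, 0], 10],
  ],
  squeeze=40,
)

```text
t: 2.4
position: [0.493, -0.2932, 0.1021]
eef_rot: [179.9, -0.0, 22.6]
wrist_force: [0.0, 0.3, 1.3]
gripper_width: 0.0549
finger_force: 0.0
```

Request:
play_rows(
  targets=[
    [[0, 0, 0], [0, 0, 0], 10],
    [[0, 0, 0], [0, 0, 0], 10],
    [[0, 0, 0], [0, 0, 0], 10],
    [[0, 0, 0], [0, 0, 0], 10],
    [[0, 0, 0], [0, 0, 0], 10],
    [[0, 0, 0], [0, 0, 0], 10],
  ],
  squeeze=40,
)

```text
t: 2.9
position: [0.4926, -0.293, 0.1012]
eef_rot: [-180.0, 0.0, 22.6]
wrist_force: [0.8, -0.1, -0.2]
gripper_width: 0.0221
finger_force: 40.0
```

Request:
play_rows(
  targets=[
    [[0, 0, -0.06], [0, 0, 0], 10],
    [[0, 0, -0.15], [0, 0, 0], 10],
    [[0, 0, -0.27], [0, 0, 0], 10],
    [[0, 0, -0.39], [0, 0, 0], 10],
    [[0, 0, -0.5], [0, 0, 0], 10],
    [[0, 0, -0.6], [0, 0, 0], 10],
    [[0, 0, -0.7], [0, 0, 0], 10],
    [[0, 0, -0.76], [0, 0, 0], 10],
    [[0, 0, -0.8], [0, 0, 0], 10],
    [[0, 0, -0.8], [0, 0, 0], 10],
    [[0, 0, -0.8], [0, 0, 0], 10],
    [[0, 0, -0.8], [0, 0, 0], 10],
  ],
  squeeze=55,
)

```text
t: 3.9
position: [0.4919, -0.2923, 0.2996]
eef_rot: [-179.8, 0.1, 22.6]
wrist_force: [-0.2, 0.1, -1.9]
gripper_width: 0.0221
finger_force: 55.0
```

```bash
cat >> h.py <<'E'
ST=(.637,-.0515,np.radians(-3.1))
def goal(p,off=(0,0,0),L=.081):
    """tool pose that puts tip at face-frame point p (tool y ~ -face y, z into face)"""
    S,R=face_frame(*ST); Rt=R@np.diag([1,-1,-1.]); return S+R@np.array(p)+R[:,2]*L, Rt
def rel(p,s=None,L=.081):
    s=s or get_state(); T=Rn.from_euler('xyz',s['eef_rot'],degrees=True).as_matrix()
    g,Rt=goal(p,L=L); rv=np.degrees(Rn.from_matrix(T.T@Rt).as_rotvec())
    return ((g-s['position'])@T/.25).round(3),(rv/30).round(3)
E
python3 - <<'E'
from h import *
s=get_state();print(s['position'],s['eef_rot'],s['wrist_force'],s['gripper_width'],s['finger_force'],s['joints'])
print(rel((0,-.035,.06)),goal((0,-.035,.06)))
d=grab('side','s2'); c=proj(d,s['position']);print(c)
u,v=c[0].astype(int); im=d['img'][max(0,v-60):v+120,max(0,u-90):u+90]; cv2.imwrite('pics/s2c.png',cv2.resize(im,None,fx=3.2,fy=3.2,interpolation=cv2.INTER_CUBIC)); print(max(0,u-90),max(0,v-60),proj(d,s['position']-[0,0,.081]))
E
```

```text
[ 0.49185596 -0.29233193  0.29964283] [-1.79824924e+02  8.41309387e-02  2.26231164e+01] [-0.22355672  0.05317885 -1.85974646] 0.022096400458644114 54.97000224888325 [-4.19107175e+01  2.15705576e+01  8.41425733e+01 -7.03415364e-04
  7.44811086e+01  2.54664840e+01]
(array([ 0.672, -0.623,  0.264]), array([-0.155,  0.661,  0.848])) (array([ 0.5868294 , -0.08383415,  0.23395155]), array([[ 0.9379981 , -0.05407881,  0.34239603],
       [-0.05080016, -0.99853667, -0.01854351],
       [ 0.34289781,  0.        , -0.93937271]]))
[[292.86556249 248.88309371]]
202 188 [[291.80827123 277.22911777]]
```

View pics/s2c.png

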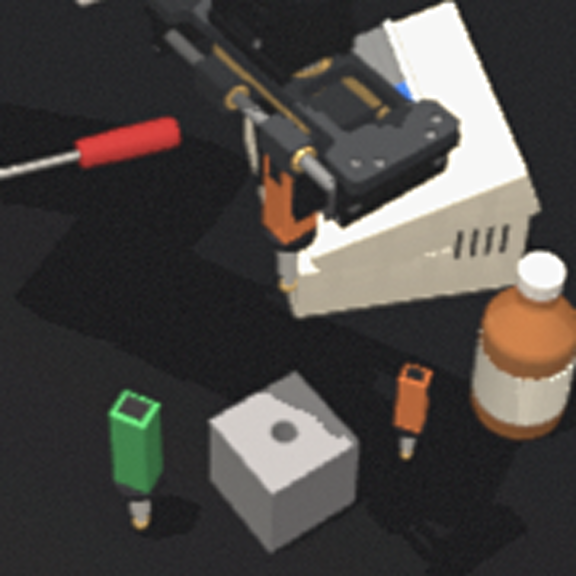

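The crop shows the probe hanging straight in the gripper, brass tip at image pixel (292,279) against a predicted (292,277), and the stand empty. Next I'll carry it over the station and tilt it.

Request:
play_rows(
  targets=[
    [[0.1, -0.09, 0], [-0.02, 0.1, 0.12], 10],
    [[0.22, -0.2, 0], [-0.05, 0.2, 0.25], 10],
    [[0.34, -0.31, 0], [-0.08, 0.32, 0.4], 10],
    [[0.46, -0.42, 0], [-0.11, 0.44, 0.56], 10],
    [[0.56, -0.52, 0], [-0.13, 0.55, 0.7], 10],
    [[0.64, -0.59, 0], [-0.15, 0.63, 0.81], 10],
    [[0.672, -0.623, 0.05], [-0.155, 0.661, 0.848], 10],
    [[0.672, -0.623, 0.15], [-0.155, 0.661, 0.848], 10],
    [[0.672, -0.623, 0.25], [-0.155, 0.661, 0.848], 10],
    [[0.672, -0.623, 0.264], [-0.155, 0.661, 0.848], 10],
    [[0.672, -0.623, 0.264], [-0.155, 0.661, 0.848], 10],
    [[0.672, -0.623, 0.264], [-0.155, 0.661, 0.848], 10],
  ],
  squeeze=55,
)

```text
t: 4.95
position: [0.5881, -0.085, 0.2352]
eef_rot: [179.9, -20.2, -3.1]
wrist_force: [0.7, 0.4, -0.6]
gripper_width: 0.022
finger_force: 55.0
```

Run:
```python
from h import *
s=get_state();print(s['position'],s['eef_rot'],s['wrist_force'])
print(rel((0,-.035,.06)),rel((0,-.035,.005)))
d=grab('wrist','w3'); S,R=face_frame(*ST)
print('tab mid',proj(d,S+R@[0,-.0135,.0165]),'spot',proj(d,S),'tip',proj(d,S+R@[0,-.035,.06]))
im=cv2.resize(d['img'][0:300,60:460],None,fx=2,fy=2,interpolation=cv2.INTER_CUBIC);cv2.imwrite('pics/w3c.png',im)
```

```text
[ 0.58810948 -0.08499851  0.23520487] [179.8870927  -20.17721076  -3.1004643 ] [ 0.70406305  0.38633224 -0.56219563]
(array([-0.007, -0.004,  0.003]), array([ 0.004, -0.004, -0.   ])) (array([-0.007, -0.005,  0.223]), array([ 0.004, -0.004, -0.   ]))
tab mid [[246.380912  199.8756963]] spot [[232.44532005 195.33880505]] tip [[271.81763489 214.57177872]]
```

View pics/w3c.png

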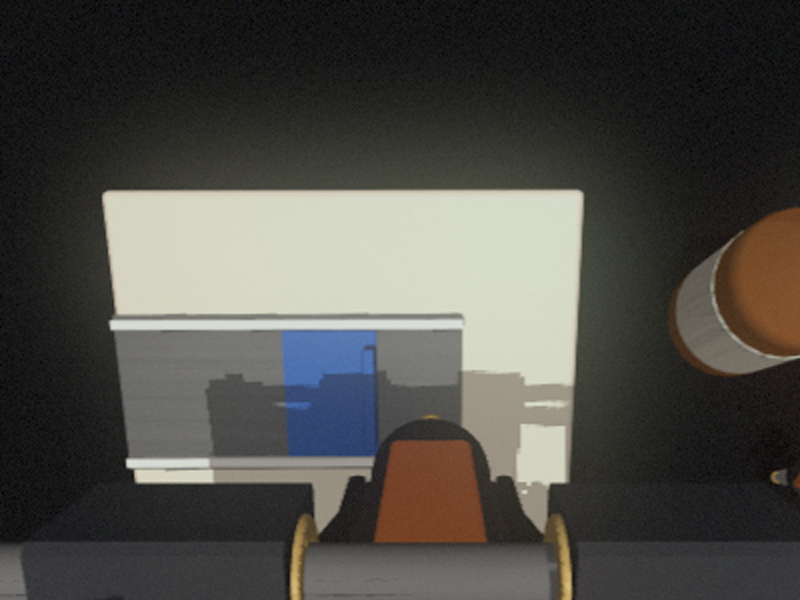

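The wrist view shows the shutter closed, with its tab's -y edge at image x≈248 (predicted 246) and the slot's centre row at ≈197 (predicted 195). The probe is above the bare face to its right, so I'll lower it beside the tab.

Request:
play_rows(
  targets=[
    [[0, 0, 0.05], [0, 0, 0], 10],
    [[0, 0, 0.1], [0, 0, 0], 10],
    [[0, 0, 0.15], [0, 0, 0], 10],
    [[0, 0, 0.19], [0, 0, 0], 10],
    [[0, 0, 0.21], [0, 0, 0], 10],
    [[0, 0, 0.22], [0, 0, 0], 10],
    [[0, 0, 0.22], [0, 0, 0], 10],
    [[0, 0, 0.22], [0, 0, 0], 10],
    [[0, 0, 0.22], [0, 0, 0], 10],
    [[0, 0, 0.22], [0, 0, 0], 10],
  ],
)

```text
t: 5.83
position: [0.607, -0.0859, 0.1843]
eef_rot: [179.9, -20.3, -3.1]
wrist_force: [-0.5, 0.0, -1.9]
gripper_width: 0.0217
finger_force: 55.0
```

Run:
```python
from h import *
s=get_state();print(s['position'],s['eef_rot'],s['wrist_force'])
print(rel((0,-.035,.005)),rel((0,.026,.005)))
```

```text
[ 0.60697849 -0.08587032  0.18434594] [179.85328768 -20.25829986  -3.05835795] [-0.52822198  0.04985411 -1.87281451]
(array([-0.008, -0.004,  0.006]), array([ 0.004, -0.007,  0.001])) (array([-0.008, -0.248,  0.005]), array([ 0.004, -0.007,  0.001]))
```

Request:
play_rows(
  targets=[
    [[-0.004, -0.02, 0], [0, 0, 0], 10],
    [[-0.004, -0.04, 0], [0, 0, 0], 10],
    [[-0.004, -0.06, 0], [0, 0, 0], 10],
    [[-0.004, -0.08, 0], [0, 0, 0], 10],
    [[-0.004, -0.1, 0], [0, 0, 0], 10],
    [[-0.004, -0.12, 0], [0, 0, 0], 10],
    [[-0.004, -0.14, 0], [0, 0, 0], 10],
    [[-0.004, -0.155, 0], [0, 0, 0], 10],
    [[-0.004, -0.17, 0], [0, 0, 0], 10],
    [[-0.004, -0.185, 0], [0, 0, 0], 10],
    [[-0.004, -0.2, 0], [0, 0, 0], 10],
    [[-0.004, -0.21, 0], [0, 0, 0], 10],
  ],
)

```text
t: 6.83
position: [0.6086, -0.0329, 0.1832]
eef_rot: [179.9, -20.2, -3.1]
wrist_force: [-1.3, -1.0, -0.8]
gripper_width: 0.0211
finger_force: 55.0
```

Request:
play_rows(
  targets=[
    [[0, -0.01, 0], [0, 0, 0], 10],
    [[0, -0.02, 0], [0, 0, 0], 10],
    [[0, -0.03, 0], [0, 0, 0], 10],
    [[0, -0.03, 0], [0, 0, 0], 10],
  ],
)

```text
t: 7.17
position: [0.6091, -0.0253, 0.1832]
eef_rot: [179.9, -20.2, -3.1]
wrist_force: [0.2, -0.1, -2.0]
gripper_width: 0.0217
finger_force: 55.0
```

Run:
```python
from h import *
s=get_state();print(s['position'],s['eef_rot'],s['wrist_force'])
S,R=face_frame(*ST);T=Rn.from_euler('xyz',s['eef_rot'],degrees=True).as_matrix()
print('tip face',(s['position']+T[:,2]*.081-S)@R,'F face',s['wrist_force']@R)
d=grab('wrist','w4'); 
im=cv2.resize(d['img'][0:300,60:460],None,fx=2,fy=2,interpolation=cv2.INTER_CUBIC);cv2.imwrite('pics/w4c.png',im)
for y in(.025,.03):print('tab',proj(d,S+R@[.02,y,.0165]))
```

```text
[ 0.60909111 -0.02531151  0.18320276] [179.89690572 -20.19827659  -3.0623707 ] [ 0.24348053 -0.08509322 -2.01524402]
tip face [0.00071156 0.02451351 0.00579123] F face [-0.45831573 -0.07180156 -1.97800994]
tab [[272.77458376 189.05524995]]
tab [[265.30803618 189.05289357]]
```

View pics/w4c.png

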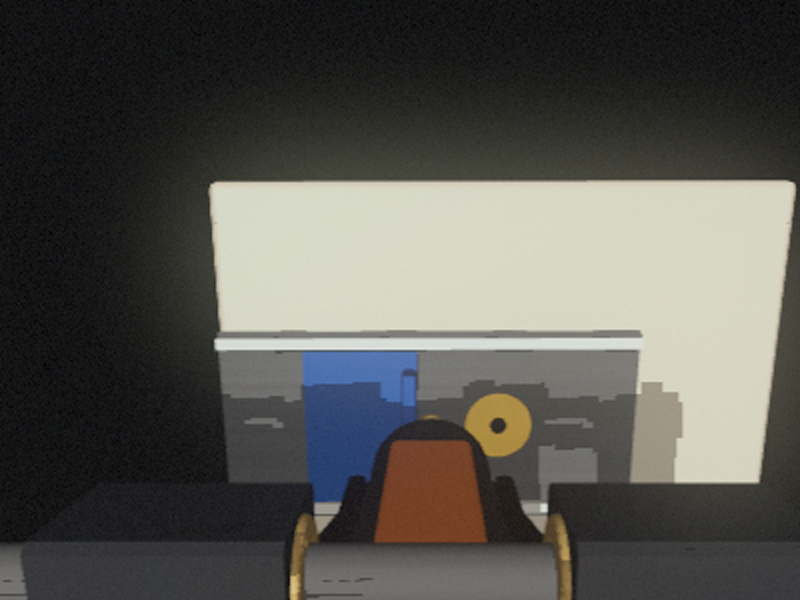

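The shutter is open: its tab edge is at image x≈268, and the yellow spot is uncovered with its black dot at crop (498,425), which is image (308.8,212.3). I'll locate the dot and check the shutter's travel.

Run:
```python
from h import *
d=load('w4'); S,R=face_frame(*ST); K=np.array(d['mtx'])
def hit(X,Y,h):
    u=(X+.5)/2-.5+60;v=(Y+.5)/2-.5
    ray=rot(d)@np.array([(u-K[0,2])/K[0,0],-(v-K[1,2])/K[1,1],-1]);e=np.array(d['eye'])
    s=((S-e)@R[:,2]+h)/(ray@R[:,2]);return ((e+s*ray-S)@R).round(4)
print('dot',hit(498,425,0),'spot L/R',hit(465,425,0),hit(531,425,0))
print('tab',hit(416,400,.0165),hit(416,400,.004),'plate +y',hit(303,352,.004),hit(308,500,.004))
L=(cloud(d)-S)@R; print('spot depth h',np.median(L[203:206,300:317,2]),np.median(L[218:222,304:314,2]),'face',np.median(L[110:150,180:430,2]))
s=get_state();T=Rn.from_euler('xyz',s['eef_rot'],degrees=True).as_matrix()
print('foot visible', proj(d,s['position']+T[:,2]*.081))
```

```text
dot [-0.0009 -0.0012 -0.    ] spot L/R [-0.0009  0.0109 -0.    ] [-0.0009 -0.0132 -0.    ]
tab [0.0126 0.0284 0.0165] [0.0095 0.0286 0.004 ] plate +y [0.0268 0.068  0.004 ] [-0.0286  0.0687  0.004 ]
spot depth h -2.957977510056337e-05 -0.00019561308262730216 face -0.0015770481605814474
foot visible [[273.6461933  212.07597784]]
```

Request:
play_rows(
  targets=[
    [[-0.002, 0.02, -0.01], [0, 0, 0], 10],
    [[-0.004, 0.05, -0.01], [0, 0, 0], 10],
    [[-0.006, 0.08, -0.01], [0, 0, 0], 10],
    [[-0.007, 0.1, -0.01], [0, 0, 0], 10],
    [[-0.007, 0.103, -0.01], [0, 0, 0], 10],
    [[-0.007, 0.103, -0.01], [0, 0, 0], 10],
    [[-0.007, 0.103, -0.01], [0, 0, 0], 10],
    [[-0.007, 0.103, -0.01], [0, 0, 0], 10],
  ],
)

```text
t: 7.88
position: [0.6051, -0.0514, 0.1849]
eef_rot: [179.9, -20.2, -3.1]
wrist_force: [0.3, 0.6, -0.6]
gripper_width: 0.022
finger_force: 55.0
```

```bash
cat > chk.py <<'E'
from h import *
s=get_state();S,R=face_frame(*ST);T=Rn.from_euler('xyz',s['eef_rot'],degrees=True).as_matrix()
print('tip face',(s['position']+T[:,2]*.081-S)@R,'F face',s['wrist_force']@R,s['eef_rot'],s['gripper_width'],s['t'])
print(rel((-.001,-.001,-.006)))
E
python3 chk.py
```

```text
tip face [-0.00113953 -0.00172669  0.00831027] F face [ 0.02060274  0.62846109 -0.61926203] [179.88428275 -20.18542904  -3.07345626] 0.022011583965394137 7.8833
(array([ 0.001, -0.002,  0.057]), array([ 0.004, -0.004,  0.001]))
```

Now I'll press slowly.

Request:
play_rows(
  targets=[
    [[0, 0, 0.008], [0, 0, 0], 10],
    [[0, 0, 0.016], [0, 0, 0], 10],
    [[0, 0, 0.024], [0, 0, 0], 10],
    [[0, 0, 0.032], [0, 0, 0], 10],
    [[0, 0, 0.038], [0, 0, 0], 10],
    [[0, 0, 0.044], [0, 0, 0], 10],
    [[0, 0, 0.05], [0, 0, 0], 10],
    [[0, 0, 0.055], [0, 0, 0], 10],
    [[0, 0, 0.055], [0, 0, 0], 10],
    [[0, 0, 0.055], [0, 0, 0], 10],
    [[0, 0, 0.055], [0, 0, 0], 10],
    [[0, 0, 0.055], [0, 0, 0], 10],
  ],
)

```text
t: 8.88
position: [0.6098, -0.0515, 0.1722]
eef_rot: [179.9, -20.2, -3.1]
wrist_force: [-1.6, 1.2, 1.7]
gripper_width: 0.0218
finger_force: 55.0
```

```bash
python3 chk.py
python3 - <<'E'
from h import *
F=[]; 
S,R=face_frame(*ST)
for _ in range(4):
    d=grab('wrist','w5'); F.append(get_state()['wrist_force']@R)
print(np.mean(F,0),np.std(F,0))
cv2.imwrite('pics/w5c.png',cv2.resize(d['img'][150:300,200:400],None,fx=4,fy=4,interpolation=cv2.INTER_CUBIC)); print(proj(d,S+R@[-.001,-.0012,0]))
E
```

```text
tip face [-0.00105696 -0.00163323 -0.00527276] F face [-0.95579742  1.09060951  2.1309095 ] [179.89026168 -20.19239339  -3.07198322] 0.021795513576874034 8.8833
(array([ 0.001, -0.002,  0.003]), array([ 0.003, -0.005,  0.001]))
[-0.62458562  1.57899354  1.94338975] [0.29241898 0.31656681 0.42616158]
[[272.88102004 214.3817004 ]]
```

View pics/w5c.png

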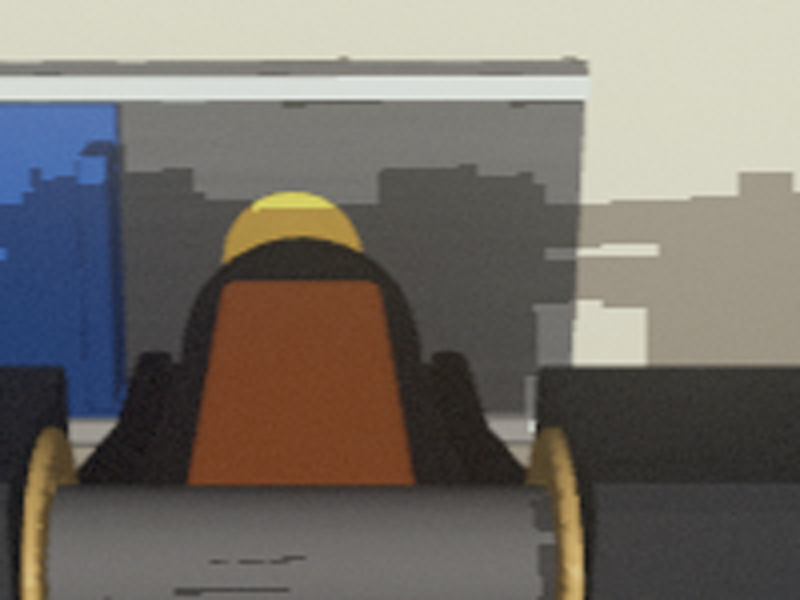

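The view shows the yellow spot (left to right edge about 222–365 in the crop) centred under the probe, with the open shutter clear on the left. The tip is about 5.3 mm past contact and the force rise is about 3 N, which matches half-way in. I'm handing the job in.

```bash
python3 chk.py; python3 -c "
from h import *
print(finish_job())"
```

```text
tip face [-0.00104058 -0.00168936 -0.00535319] F face [-0.58024453  2.04654345  2.45306723] [179.8851374  -20.19216866  -3.06978933] 0.02172414185656425 9.0833
(array([ 0.001, -0.002,  0.003]), array([ 0.003, -0.005,  0.001]))
the job is handed in; nothing more can be done
None
```

I handed the job in at about 9 s with the probe still gripped: shutter open about 49 of its 50 mm, and the tip about 1 mm from the spot's centre, square to the face and about 5 mm in at roughly 3 N; the hand-in returned no verdict.

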